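# Unload the tray's end gate and draw the drying tray out to the gauge

## Robot

A 7-joint arm with a two-finger parallel gripper is mounted at the origin on the work surface. World frame = base frame: x ahead of the robot, y to its left, z up, the work surface at z = 0. Lengths are in mm, angles in rad, forces in N, time in s.
With the tool pointing down it reaches from about 425 to 875 mm from the base axis. Payload 8.4 kg.
Tool frame: the origin (TCP) lies between the finger pads; the fingertips stand 22 mm ahead of it and the grasp point (between the pads) lies 3 mm ahead of it; z points along the fingers, y is the line along which they close (so a half turn about z gives the same grasp; the last joint's range is limited). The gripper opens to 85 mm and grips with 20 to 120 N. Pads are 22 mm wide; open, the fingers measure 114 mm over their backs; the gripper's body (76 mm by 85 mm) begins 54 mm behind the grasp point. The pads swing forward as they close: fully open they stand 13 mm farther back than shut.
Start: joints at [-1.231, 0.333, 0.04, 1.465, -0.013, 1.343, -0.059], TCP at [276.153, 588.392, 253.308] pointing down, gripper open.
Joint ranges: [-2.58, 2.58], [-0.38, 2.09], [-1.3, 1.39], [0.25, 2.4], [-1.5, 4.64], [0.08, 2.09], [-2.65, 2.65]. Speed limits (rad/s): [2.22, 2.22, 2.79, 2.79, 3.14, 3.14, 3.14].

## Interface

Orientations are given as a rotation vector (axis times angle).
In Python, from station import sensors, optics, close_job gives the robot as it stands.
- The arm moves only by the shell command python3 -m pendant 'ROWS' [OPENING] [FORCE]. ROWS is JSON, a list of rows, each an object with "travel": the shift along the tool's x, y, z in cm, a list of three; "turn": the turn, a rotation vector about the tool's x, y, z in rad, a list of three. A call has 1 to 20 rows; each row shifts and turns the commanded pose from where the row before left it, along the tool's axes as they then stand; what a row does not reach is not made up. A row lasts 1/10 s, in which the tool goes at most 50 mm and 8.59 degrees, less where a joint would pass 70% of its speed; a pose out of reach is approached as far as the arm can. A call with a gripper value outside its range is refused whole. OPENING is the finger opening in cm, from 0 to 8.54, set as the call begins (- or left out, the last holds). The fingers move at their own pace and stop on an object; FORCE is the grip in N (left out, the last holds). Time passes only in rows, so rows that do not move let the fingers close. It gives the time, the measured TCP pose, the force, the opening and the grip force at its end, in the units of the state.
- sensors.observe(): the state, without advancing time (a new reading comes with each control period).
- optics.snapshot(name): name is "scene" or "top"; returns (picture, depth): 480x640x3 uint8, blue, green, red; 480x640 float32, mm along the optical axis (not along the pixel's ray), 0 where there is no reading.
- optics.camera_info(name): a dict with "intrinsics" (3x3 intrinsics, pixels), "extrinsics" (4x4, takes a point from world to camera coordinates). Camera axes: x right, y down, z forward; pixel columns grow to the right and rows downward; lengths in mm; the calibration is good to about 2 mm. A picture is of the moment at which its call begins. camera_info takes no time and is no camera call.
- close_job(): hands the job in; it is judged then, once.
The state is a dict: "t": time; "joints": joint angles; "joint_velocities": joint speeds; "joint_efforts": joint torques, N m; "position": TCP position; "orientation": TCP orientation; "ft_force": force on the tool from outside, world axes, zero at the start; "ft_torque": the same for the moment, N m; "opening": finger opening in mm; "finger_force": force on a finger pad.
Only numpy, scipy, OpenCV 4.12 (cv2) and the standard library are available. Lean on these libraries where they do the work, as an engineer would, in place of code of your own. Each camera call takes 0.05 s, during which the arm holds its last target. There are 200 camera calls.

## Task

Take the white end gate out of the tray of fruit rings and stand it upright in an empty slot of the slotted rack, then let go of it. Then slide the tray straight outward along its stand, away from its bar handle and without lifting it, until its front edge is level with the upright gauge post; it will be so far out that it tips if left alone, so finish while still holding the tray flat on the stand there. Leave everything else where it is.

Things in the scene. Friction and masses are not known exactly. Their poses are not given: they have to be found in the camera images.
- stand: low fixed stand of dark steel, deck 200 (x) x 220 (y), flat top 80 mm above the table, on four legs. Origin on the table under the deck's centre; its x axis is the outward direction, roughly away from the robot. The outer deck edge is at x = +100 mm
- tray: loose shallow aluminium tray, yellow fruit rings fixed in its front half, 260 (x) x 190 (y), floor 6 mm thick, rim 14 mm high, 0.32 to 0.52 kg, flat on the stand, its front 55 to 75 mm over the outer edge; tips over that edge from about 132 mm. Origin under its centre, x to the front. A grey cleat 26 (x) x 120 (y), top 24 mm above the underside, is at x = -32 mm, with a 12 mm slot down to the tray floor
- tray_front (a point): middle of the tray's front edge, at x = +130 mm, 7 mm above its underside
- tray_handle (a point): centre of the steel bar handle near the tray's rear edge (tray x = -105 mm): bar 14 mm thick in x, 100 mm long in y, 12 mm high, its centre 44 mm above the tray's underside, top at 50 mm; open below but for two end posts. Axes as the tray's
- gate: the end gate: loose white plastic plate, 10 mm thick (x) x 110 mm wide (y) x 80 mm high (z), 0.07 kg, standing on edge in the tray's cleat slot. Origin at the centre of its underside
- rack: fixed low steel rack, base 200 (x) x 130 (y), left or right of the stand, with three slots running along its y at x = -70, 0 and +70 mm. Each slot is 15 mm wide between walls up to 34 mm above the table, with flared lips to 42 mm, open at both ends, floor 8 mm above the table. Origin under its centre
- rack_slot0 (a point): centre of the floor of the slot at rack x = -70 mm, empty; axes as the rack's
- rack_slot1 (a point): centre of the floor of the middle slot, empty; axes as the rack's
- rack_slot2 (a point): centre of the floor of the slot at rack x = +70 mm, which holds the spare gate; axes as the rack's
- post: fixed gauge post beyond the stand's outer edge, left of the tray's path: upright steel blade 4 mm thick (x) x 26 mm (y), top 130 mm above the table, on a 50 mm square foot. Origin on the table under the blade; axes as the stand's. It is 148 to 170 mm beyond the stand's edge in x; the tray passes beside it with 15 to 50 mm to spare
- post_mark (a point): middle of the blade's side that faces the tray's path, 90 mm above the table
- spare_gate: second white gate just like the first, standing in rack slot 2; leave it. Origin at the centre of its underside
- jar: glass jar with a steel lid, 64 mm across, 75 mm high, standing on the fixed weighing scale (top 45 mm high, 210 x 170 mm) on the other side of the stand from the rack; leave it
- bowl: steel bowl 130 mm across, 50 mm high, right of the tray's path; leave it
- bottle: white bottle 64 mm across, 170 mm high, left of the tray's path; leave it
- spatula: spatula lying flat on the right; leave it
- brush: brush lying flat on the left; leave it
- cup: small steel cup 60 mm across, 50 mm high, between the robot and the stand; leave it

How it is judged:
By the outcome, as a careful person would: the job done as asked, in the order asked, and still so for the second after the job is handed in, while the arm keeps its last pose, push and grip.
It also fails if it takes over 51 s, if anything falls off the work surface, if the arm or the gripper's body presses on something with over 40 N, if the wrist force passes 120 N, or if a joint passes its speed limit or range.

## Working session

There is one attempt and no reset: what is moved stays moved. The work goes in short steps, Python scripts to look and compute and a shell command to move; the robot and the scene stay as the last step left them, time stands still between calls to the robot, and variables do not carry over. Pictures are saved under pics/ and viewed, at most 10 in all, crops included, and the job is handed in when it is done.

```bash
ls; mkdir -p pics
python3 - <<'E'
from station import sensors, optics
import cv2, numpy as np
print(sensors.observe())
for n in ("scene","top"):
    p,d=optics.snapshot(n); cv2.imwrite(f"pics/{n}0.png",p); np.savez(f"{n}0.npz",p=p,d=d)
    i=optics.camera_info(n); print(n,i["intrinsics"],i["extrinsics"])
E
```

```text
pics
{'t': 0.0, 'joints': array([-1.23119085,  0.33391258,  0.03988409,  1.46631739, -0.01338772,
        1.34329144, -0.05847482]), 'joint_velocities': array([ 0.00024546,  0.00332517, -0.00061835,  0.0004959 ,  0.00072835,
        0.00057716,  0.00065761]), 'joint_efforts': array([-6.50577240e-04, -6.58568072e+01,  1.36511318e+00, -4.05553758e+01,
        1.67428935e-02,  1.26294282e-02,  1.80178756e-05]), 'position': array([276.00620465, 588.0058407 , 252.39772805]), 'orientation': array([-6.83705128e-01, -3.06605005e+00,  2.58540779e-03]), 'ft_force': array([ 0.02092842, -0.72518244, -0.66663783]), 'ft_torque': array([0.01499741, 0.02418887, 0.01161348]), 'finger_force': 0.0, 'opening': 85.44876346325917}
scene [[610.5521998    0.         326.04053465]
 [  0.         610.5521998  241.75310417]
 [  0.           0.           1.        ]] [[ 6.78709787e-01  7.34380415e-01  6.19933859e-03 -4.04940905e+02]
 [ 5.93817484e-01 -5.43796419e-01 -5.93014545e-01 -2.73181350e+02]
 [-4.32127090e-01  4.06166051e-01 -8.05167881e-01  1.77762007e+03]
 [ 0.00000000e+00  0.00000000e+00  0.00000000e+00  1.00000000e+00]]
top [[590.41949529   0.         316.5355307 ]
 [  0.         590.41949529 246.19853424]
 [  0.           0.           1.        ]] [[-2.39969446e-02 -9.99708752e-01 -2.56075061e-03  1.35689328e+01]
 [-9.83143389e-01  2.40635710e-02 -1.81245746e-01  5.75354299e+02]
 [ 1.81254580e-01 -1.83175910e-03 -9.83434503e-01  1.52669609e+03]
 [ 0.00000000e+00  0.00000000e+00  0.00000000e+00  1.00000000e+00]]
```

View pics/scene0.png

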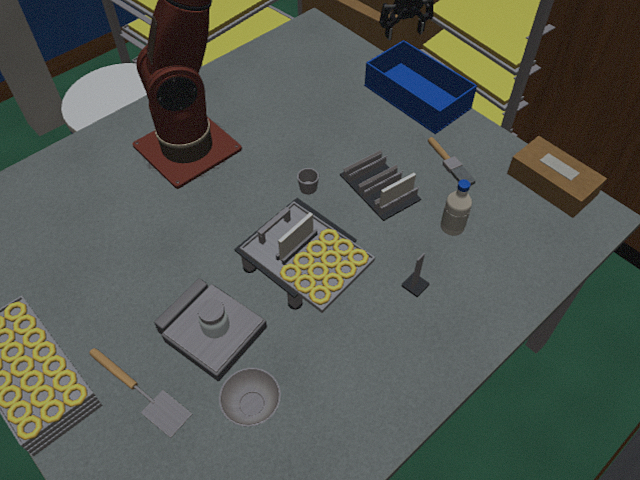

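View pics/top0.png

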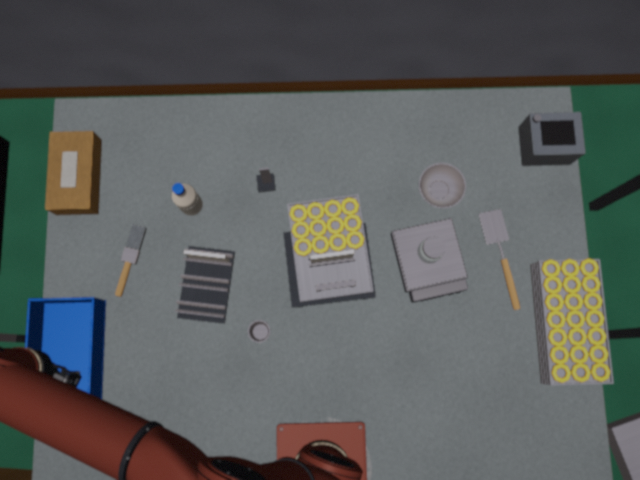

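The scene view shows the tray on the stand at (305,255) with its gate at (297,238), the rack at (380,185) with the spare gate at (398,190), and the post at (417,275). The top view has the tray at (330,250), its gate at (332,257), the rack at (206,285) with the spare at (207,254), the post at (265,180) and the cup at (259,331). I'll enlarge both around the work area.

```bash
cat > h.py <<'E'
import numpy as np, cv2
from station import sensors, optics
def cam(n):
    i=optics.camera_info(n); return np.array(i["intrinsics"]),np.array(i["extrinsics"])
def ray(n,uv):
    K,E=cam(n); R,t=E[:3,:3],E[:3,3]; uv=np.atleast_2d(np.asarray(uv,float))
    d=np.c_[uv,np.ones(len(uv))]@np.linalg.inv(K).T
    return -R.T@t, d@R
def onz(n,uv,z):
    c,d=ray(n,uv); return c+d*((z-c[2])/d[:,2])[:,None]
def cloud(n,depth):
    v,u=np.indices(depth.shape); K,E=cam(n)
    c,d=ray(n,np.c_[u.ravel(),v.ravel()]); return (c+d*depth.ravel()[:,None]).reshape(480,640,3)
def proj(n,P):
    K,E=cam(n); q=(np.atleast_2d(P)@E[:3,:3].T+E[:3,3])@K.T; return q[:,:2]/q[:,2:]
E
python3 - <<'E'
from h import *
s=np.load("scene0.npz");t=np.load("top0.npz")
cv2.imwrite("pics/topc.png",cv2.convertScaleAbs(cv2.resize(t["p"][160:320,170:390],None,fx=3.6,fy=3.6,interpolation=cv2.INTER_CUBIC),alpha=1.6))
cv2.imwrite("pics/scenec.png",cv2.convertScaleAbs(cv2.resize(s["p"][140:320,230:440],None,fx=3.3,fy=3.3,interpolation=cv2.INTER_CUBIC),alpha=1.6))
# gates: bright white pixels with z well up
for n,f in(("scene",s),("top",t)):
    X=cloud(n,f["d"]); p=f["p"].astype(int)
    print(n,"table z",np.percentile(X[340:360,330:350,2] if n=="top" else X[330:350,330:350,2],[5,50,95]))
    w=(p.min(2)>110)&(p.max(2)-p.min(2)<30); w[:, :150]=0
    if n=="scene": w[:150]=0
    k,l,st,c=cv2.connectedComponentsWithStats(w.astype(np.uint8))
    for i in range(1,k):
        if st[i,4]>40:
            Q=X[l==i]; print(st[i],np.median(Q,0).round(1),np.percentile(Q,2,axis=0).round(),np.percentile(Q,98,axis=0).round())
E
```

```text
scene table z [-2.66039838  2.00429604  6.26524969]
[540 153  39  27 402] [801.1 665.7  74.1] [752. 644.  69.] [848. 685.  80.]
[444 156  18  13 131] [571.1 509.1  21.2] [550. 487.  16.] [589. 530.  28.]
[381 172  35  20 125] [554.8 296.2  89. ] [503. 243.   2.] [566. 378.  94.]
[448 191  24  18 277] [720.5 331.7 119.9] [687. 319. 108.] [738. 361. 134.]
[258 202  41  31 158] [460.7 -43.1 131.6] [427. -91.  94.] [470.  45. 137.]
[ 240  206   73   73 1474] [480.3 -81.3  88.6] [ 443. -135.   83.] [556.  40. 170.]
[312 219  15  22 122] [529.4  38.9  87.8] [503.   7.  83.] [546.  53. 133.]
[339 244   9   7  42] [608.4  44.1  87.3] [600.  34.  83.] [617.  52.  92.]
[312 246   9   6  41] [568.9  -6.3  88.2] [560. -16.  81.] [577.   1.  93.]
[313 252  62  58 242] [688.1 -22.4  92.8] [ 672. -114.   84.] [702.  73. 100.]
[354 254   9   7  44] [653.7  48.3  88.3] [645.  39.  84.] [663.  57.  93.]
[326 256  10   7  44] [614.5  -1.7  87.7] [605. -14.  84.] [623.   7.  95.]
[299 258   9   6  43] [573.7 -53.2  87.6] [566. -61.  83.] [582. -43.  92.]
[341 266  10   7  46] [657.1   3.3  88.6] [648.  
[... 5141 characters left out ...]
 [ 239. -608.   66.]
[577 368   8   9  50] [ 230.6 -666.4   61.2] [ 220. -676.   55.] [ 242. -644.   99.]
[596 368   8   8  48] [ 231.6 -718.3   59.2] [ 222. -725.   52.] [ 239. -709.   65.]
[435 370   9  18  47] [ 221.4 -315.2   -0.5] [ 201. -325.   -8.] [ 240. -307.    6.]
[361 404   7   9  43] [ 149.4 -114.9    1.8] [ 139. -123.   -6.] [ 159. -109.    7.]
[325 414  17   8  63] [123.6 -27.5   0.4] [118. -51.  -7.] [133. -14.   8.]
[613 419  27  61 985] [  -54.5 -1130.6  -650.9] [ -170. -1168.  -663.] [   17. -1082.  -638.]
[380 435   8  14  43] [  67.5 -160.5   -0.7] [  49. -170.   -6.] [ 114. -129.  263.]
[366 446  10  34 161] [   8.2 -122.9   -0. ] [ -26. -133.   -8.] [  49. -116.    8.]
```

View pics/topc.png

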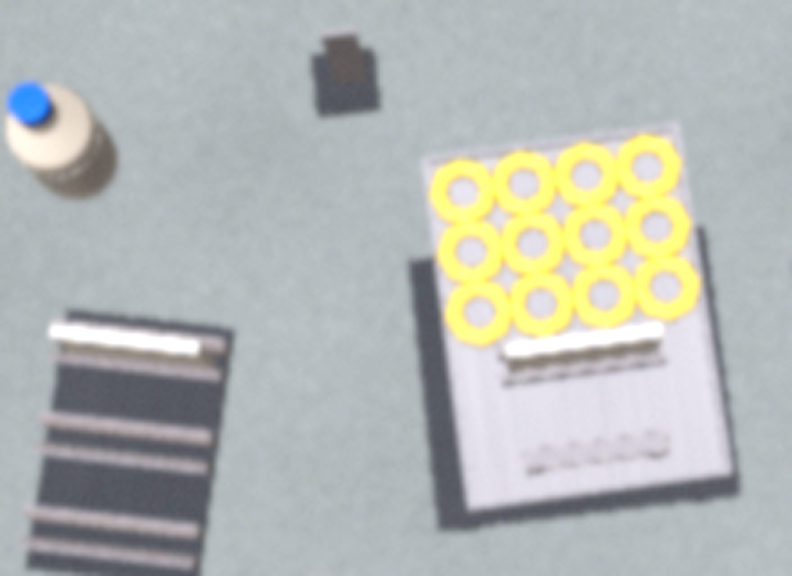

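View pics/scenec.png

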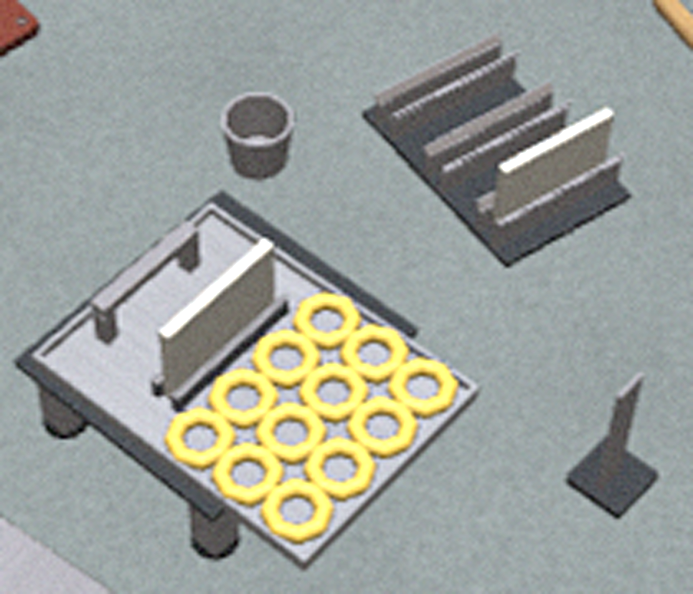

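The crops are clear: the gate's top strip is at (503–663, 340) in the top crop, slot 0's rails are at (30–195, 515/550), and the post blade is at (340,55). Next I'll measure these in both views.

```bash
python3 - <<'E'
from h import *
F={n:np.load(n+"0.npz") for n in("scene","top")}
def rect(P):
    (c,(w,h),a)=cv2.minAreaRect(P[:,:2].astype(np.float32)); 
    q=P[:,:2]-P[:,:2].mean(0); e,v=np.linalg.eigh(q.T@q); d=v[:,1]*np.sign(v[1,1])
    return np.round(c,1),np.round(sorted((w,h)),1),"mean",P[:,:2].mean(0).round(1),"yaw",round(float(np.arctan2(-d[0],d[1])),4)
for n,f in F.items():
    print(n,"cam",ray(n,[[320,240]])[0].round())
    p=f["p"]; g=cv2.cvtColor(p,cv2.COLOR_BGR2GRAY); X=cloud(n,f["d"])
    X=np.nan_to_num(X)
    hsv=cv2.cvtColor(p,cv2.COLOR_BGR2HSV)
    # rings
    m=(hsv[...,1]>110)&(abs(hsv[...,0].astype(int)-27)<8)&(X[...,2]>75)&(abs(X[...,1]+20)<130)&(X[...,0]>530)&(X[...,0]<720)
    v,u=np.nonzero(m); P=onz(n,np.c_[u,v],98); print("rings",rect(P))
    def box(x0,x1,y0,y1,z0,z1): return (X[...,0]>x0)&(X[...,0]<x1)&(X[...,1]>y0)&(X[...,1]<y1)&(X[...,2]>z0)&(X[...,2]<z1)
    for nm,b,zt,th in(("gate",(500,570,-110,70,120,190),166,0),("spare",(520,610,220,400,55,110),88,0)):
        mb=box(*b); t=np.percentile(g[mb],90); 
        mm=mb&(hsv[...,1]<60)&(g>0.85*t); v,u=np.nonzero(mm); print(nm,t,len(u),rect(onz(n,np.c_[u,v],zt)))
    mb=box(420,480,-120,60,112,145); v,u=np.nonzero(mb); print("bar",len(u),rect(onz(n,np.c_[u,v],130)),np.median(X[mb],0).round(1))
    mb=box(700,840,60,170,45,145); print("post",mb.sum(),np.percentile(X[mb],[2,25,50,75,98],axis=0).round(1).tolist() if mb.any() else 0); v,u=np.nonzero(mb); print(u.min(),u.max(),v.min(),v.max())
E
python3 - <<'E'
import cv2,numpy as np
t=np.load("top0.npz")["p"];s=np.load("scene0.npz")["p"]
a=cv2.resize(t[240:325,172:240],None,fx=7,fy=7,interpolation=cv2.INTER_CUBIC); b=cv2.resize(t[163:198,247:282],(400,400),interpolation=cv2.INTER_CUBIC)
c=np.zeros((600,800,3),np.uint8); c[:595,:385]=0; a=cv2.resize(a,(392,490)); c[:490,:392]=a; c[:400,400:800]=b
cv2.imwrite("pics/c3.png",cv2.convertScaleAbs(c,alpha=1.7))
E
```

```text
scene cam [1205. -573. 1272.]
rings (array([619.3, -28.1]), array([140.4, 184.4]), 'mean', array([622.2, -30.7]), 'yaw', 0.1214)
gate 174.0 139 (array([532.6, -37.7]), array([  8.6, 106.4]), 'mean', array([532.8, -39.5]), 'yaw', 0.112)
spare 177.2 90 (array([554.8, 294.3]), array([  7.6, 105.8]), 'mean', array([554.6, 293.1]), 'yaw', -0.139)
bar 295 (array([465.3, -48.3]), array([ 23.4, 108.8]), 'mean', array([464.3, -48.7]), 'yaw', 0.1338) [463.7 -49.1 130.4]
post 158 [[767.9, 119.4, 46.8], [770.1, 123.0, 71.7], [771.1, 130.8, 97.2], [772.0, 138.4, 117.8], [773.6, 145.8, 134.9]]
413 424 253 281
top cam [ 289.    3. 1606.]
rings (array([620.1, -26.7]), array([135.1, 182.4]), 'mean', array([619.6, -27. ]), 'yaw', 0.1286)
gate 175.0 159 (array([534. , -37.8]), array([  8.9, 109.5]), 'mean', array([534. , -37.2]), 'yaw', 0.1127)
spare 173.0 136 (array([556. , 293.9]), array([  8.9, 105.7]), 'mean', array([556. , 293.7]), 'yaw', -0.1405)
bar 234 (array([460.6, -45. ]), array([14.8, 99.5]), 'mean', array([460.6, -45. ]), 'yaw', 0.1114) [460.5 -44.3 129.9]
post 114 [[764.8, 120.7, 45.7], [767.2, 126.5, 69.5], [768.0, 132.8, 97.5], [769.2, 139.5, 118.0], [771.4, 145.0, 134.7]]
259 270 168 180
```

View pics/c3.png

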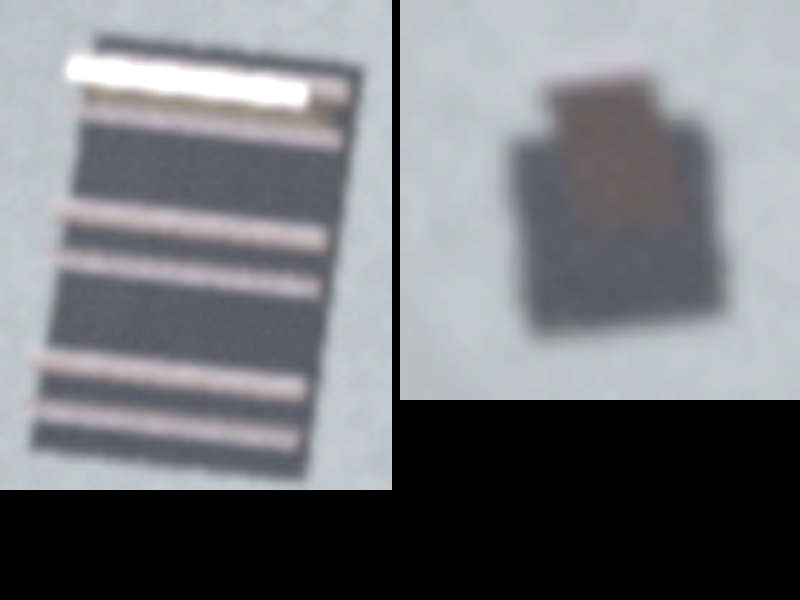

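The left half shows the rack: slot 0's two rails run (35,358)–(305,388) and (35,410)–(298,440), and the middle slot's run (60,208)–(325,238) and (60,258)–(320,288). The right half shows the blade's bright top edge from (545,80) to (650,68). I'll turn these into world positions.

Run:
```python
from h import *
k=5.765
def L(p): p=np.array(p,float); return p/k+[172,240]-0.5+0.5/k
def Rr(p): p=np.array(p,float); s=400/35; return p/s+[247,163]-0.5+.5/s
b=onz("top",L([[95,37],[362,65],[305,480],[32,448]]),8)[:,:2]; print("base",b.round(1),b.mean(0).round(1))
c=b.mean(0)
for nm,q in(("s0",[[35,358],[305,388],[35,410],[298,440]]),("s1",[[60,208],[325,238],[60,258],[320,288]]),("s2",[[348,90],[340,140]])):
    P=onz("top",L(q),42)[:,:2]; print(nm,P.round(1).tolist(),P.mean(0).round(1))
print("post top edge",onz("top",Rr([[545,80],[650,68],[597,85],[597,63]]),130).round(1))
print("foot",onz("top",Rr([[510,140],[705,122],[728,310],[535,333]]),5).round(1))
# tray edges in topc (scale 3.6, offset 170,160), rim top z=94
q=np.array([[422,158],[680,125],[733,475],[467,510]])/3.6+[170,160]-0.36
P=onz("top",q,94)[:,:2]; print("tray corners",P.round(1),P.mean(0).round(1))
q=np.array([[475,388],[305,567],[35,355],[212,207]])/3.3+[230,140]-.35
P=onz("scene",q,94)[:,:2]; print("tray corners scene",P.round(1),P.mean(0).round(1))
q=np.array([[410,262],[705,228],[740,492],[440,528]])/3.6+[170,160]-0.36
P=onz("top",q,80)[:,:2]; print("stand corners top",P.round(1))
f=np.load("scene0.npz")
# blade top edge in scene
print("scene blade top",onz("scene",np.array([[640,377],[620,390]])/3.3+[230,140]-.35,130).round(1))
from scipy.spatial.transform import Rotation as R
s=sensors.observe(); print(R.from_rotvec(s["orientation"]).as_matrix().round(3))
```

```text
base [[592.9 353.2]
 [576.2 225.6]
 [380.3 251.9]
 [398.2 379.6]] [486.9 302.6]
s0 [[437.1, 370.9], [420.3, 246.8], [413.2, 370.5], [396.6, 249.9]] [416.8 309.5]
s1 [[506.3, 360.7], [489.3, 237.9], [483.0, 360.3], [466.2, 240.1]] [486.2 299.7]
s2 [[558.4, 227.4], [535.0, 231.0]] [546.7 229.2]
post top edge [[765.6  53.  130. ]
 [767.8  29.  130. ]
 [764.1  41.1 130. ]
 [769.3  41.  130. ]]
foot [[790.7  66.1   5. ]
 [794.2  17.9   5. ]
 [746.   13.3   5. ]
 [741.3  60.8   5. ]]
tray corners [[ 684.3   75.2]
 [ 704.6 -114.7]
 [ 445.9 -143. ]
 [ 425.6   47.1]] [565.1 -33.8]
tray corners scene [[ 681.9   72.8]
 [ 707.7 -115.4]
 [ 447.2 -140.4]
 [ 428.2   44.8]] [566.3 -34.6]
stand corners top [[ 609.6   85.9]
 [ 629.8 -131.3]
 [ 435.  -148.8]
 [ 414.4   67.1]]
scene blade top [[768.8 144.2 130. ]
 [766.8 125.8 130. ]]
[[-0.905  0.425 -0.001]
 [ 0.425  0.905 -0.001]
 [-0.    -0.002 -1.   ]]
```

```bash
python3 -m pendant '[{"travel":[0,0,0],"turn":[0,0,0.146]},{"travel":[0,0,0],"turn":[0,0,0.146]},{"travel":[0,0,0],"turn":[0,0,0.146]},{"travel":[0,0,0],"turn":[0,0,0.146]},{"travel":[0,0,0],"turn":[0,0,0.146]},{"travel":[0,0,0],"turn":[0,0,0.146]},{"travel":[0,0,0],"turn":[0,0,0.146]},{"travel":[0,0,0],"turn":[0,0,0]}]' 4.5 30
python3 -m pendant '[{"travel":[-4.65,1.34,0],"turn":[0,0,0]},{"travel":[-4.65,1.34,0],"turn":[0,0,0]},{"travel":[-4.65,1.34,0],"turn":[0,0,0]},{"travel":[-4.65,1.34,0],"turn":[0,0,0]},{"travel":[-4.65,1.34,0],"turn":[0,0,0]},{"travel":[-4.65,1.34,0],"turn":[0,0,0]},{"travel":[-4.65,1.34,0],"turn":[0,0,0]},{"travel":[-4.65,1.34,0],"turn":[0,0,0]},{"travel":[-4.65,1.34,0],"turn":[0,0,0]},{"travel":[-4.65,1.34,0],"turn":[0,0,0]},{"travel":[-4.65,1.34,0],"turn":[0,0,0]},{"travel":[-4.65,1.34,0],"turn":[0,0,0]},{"travel":[-4.65,1.34,0],"turn":[0,0,0]},{"travel":[-4.65,1.34,0],"turn":[0,0,0]},{"travel":[0,0,0],"turn":[0,0,0]},{"travel":[0,0,0],"turn":[0,0,0]},{"travel":[0,0,0],"turn":[0,0,0]}]'
cat > w.py <<'E'
import sys; from h import *
from scipy.spatial.transform import Rotation as R
# usage: w.py x y z yaw(of tool y, world) -> remaining travel (cm, tool axes) and turn
T=list(map(float,sys.argv[1:])); s=sensors.observe(); M=R.from_rotvec(s["orientation"]).as_matrix()
y=np.array([np.cos(T[3]),np.sin(T[3]),0]); z=np.array([0,0,-1.]); G=np.c_[np.cross(y,z),y,z]
print("t",round(s["t"],2),"pos",s["position"].round(1),"travel cm",(M.T@(np.array(T[:3])-s["position"])/10).round(2),"turn",R.from_matrix(M.T@G).as_rotvec().round(4),"F",s["ft_force"].round(1),"open",round(s["opening"],1),"grip",round(s["finger_force"],1),"j",s["joints"].round(2))
E
python3 w.py 534 -38 154 0.11
```

```text
t: 0.9
position: [276.0, 588.2, 252.8]
orientation: [2.098, 2.337, -0.001]
ft_force: [0.9, -0.3, -0.6]
opening: 45.0
finger_force: 0.0
t: 2.6
position: [533.8, -36.9, 253.0]
orientation: [-2.091, -2.343, 0.0]
ft_force: [-0.6, 0.4, -1.4]
opening: 45.5
finger_force: 0.0
t 2.6 pos [533.8 -36.9 253. ] travel cm [-0.11  0.02  9.9 ] turn [-0.0007 -0.0004  0.0036] F [-0.6  0.4 -1.4] open 45.5 grip 0.0 j [-0.7   0.1   0.74  1.77 -0.07  1.29  0.18]
```

```bash
python3 -m pendant '[{"travel":[-0.1,0,3],"turn":[0,0,0.003]},{"travel":[0,0,3],"turn":[0,0,0]},{"travel":[0,0,2.5],"turn":[0,0,0]},{"travel":[0,0,1.6],"turn":[0,0,0]},{"travel":[0,0,0],"turn":[0,0,0]},{"travel":[0,0,0],"turn":[0,0,0]}]'
python3 -m pendant '[{"travel":[0,0,0],"turn":[0,0,0]},{"travel":[0,0,0],"turn":[0,0,0]},{"travel":[0,0,0],"turn":[0,0,0]},{"travel":[0,0,0],"turn":[0,0,0]},{"travel":[0,0,0],"turn":[0,0,0]},{"travel":[0,0,0],"turn":[0,0,0]},{"travel":[0,0,0],"turn":[0,0,0]}]' 0.5 30
python3 w.py 534 -38 252 0.11
```

```text
t: 3.2
position: [534.2, -38.0, 152.7]
orientation: [-2.096, -2.339, -0.0]
ft_force: [-0.0, 0.3, -0.5]
opening: 45.1
finger_force: 0.0
t: 3.9
position: [534.7, -38.8, 153.2]
orientation: [2.099, 2.337, 0.002]
ft_force: [-1.6, 1.7, 6.2]
opening: 9.4
finger_force: 33.7
t 3.9 pos [534.7 -38.8 153.2] travel cm [ 0.1  -0.05 -9.88] turn [ 0.0012 -0.0005 -0.0025] F [-1.6  1.7  6.2] open 9.4 grip 33.7 j [-0.66  0.21  0.74  1.9  -0.16  1.09  0.25]
```

```bash
python3 -m pendant '[{"travel":[0,0,-0.5],"turn":[0,0,0]},{"travel":[0,0,-1],"turn":[0,0,0]},{"travel":[0,0,-1.5],"turn":[0,0,0]},{"travel":[0,0,-2],"turn":[0,0,0]},{"travel":[0,0,-2],"turn":[0,0,0]},{"travel":[0,0,-1.5],"turn":[0,0,0]},{"travel":[0,0,-1],"turn":[0,0,0]},{"travel":[0,0,-0.5],"turn":[0,0,0]},{"travel":[0,0,0],"turn":[0,0,0]},{"travel":[0,0,0],"turn":[0,0,0]}]'
python3 w.py 417 311 252 -0.136
```

```text
t: 4.9
position: [533.9, -39.0, 251.9]
orientation: [-2.099, -2.337, 0.001]
ft_force: [-0.0, 0.8, -1.0]
opening: 9.7
finger_force: 32.6
t 4.9 pos [533.9 -39.  251.9] travel cm [ 3.605e+01 -7.880e+00 -1.000e-02] turn [-8.00e-04  1.00e-04  2.43e-01] F [-0.   0.8 -1. ] open 9.7 grip 32.6 j [-0.7   0.11  0.75  1.78 -0.07  1.29  0.17]
```

```bash
python3 -m pendant '[{"travel":[1.5,-0.33,0],"turn":[0,0,0]},{"travel":[3,-0.66,0],"turn":[0,0,0]},{"travel":[3.5,-0.765,0],"turn":[0,0,0]},{"travel":[3.5,-0.765,0],"turn":[0,0,0]},{"travel":[3.5,-0.765,0],"turn":[0,0,0]},{"travel":[3.5,-0.765,0],"turn":[0,0,0]},{"travel":[3.5,-0.765,0],"turn":[0,0,0]},{"travel":[3.5,-0.765,0],"turn":[0,0,0]},{"travel":[3.5,-0.765,0],"turn":[0,0,0]},{"travel":[3.5,-0.765,0],"turn":[0,0,0]},{"travel":[2.5,-0.55,0],"turn":[0,0,0]},{"travel":[1.05,-0.22,0],"turn":[0,0,0]},{"travel":[0,0,0],"turn":[0,0,0.08]},{"travel":[0,0,0],"turn":[0,0,0.1]},{"travel":[0,0,0],"turn":[0,0,0.063]},{"travel":[0,0,0],"turn":[0,0,0]},{"travel":[0,0,0],"turn":[0,0,0]}]'
python3 w.py 417 311 124.7 -0.136
python3 - <<'E'
from h import *
for n in("scene","top"):
    p,d=optics.snapshot(n); np.savez(n+"1.npz",p=p,d=d)
    uv=proj(n,[[417,311,60]])[0].astype(int)
    print(n,uv); c=p[max(0,uv[1]-75):uv[1]+75,uv[0]-75:uv[0]+75] if n=="scene" else p[uv[1]-75:uv[1]+75,uv[0]-75:uv[0]+75]
    globals()[n]=cv2.resize(c,(400,400),interpolation=cv2.INTER_CUBIC)
cv2.imwrite("pics/c4.png",cv2.convertScaleAbs(np.hstack([scene,top]),alpha=1.6))
E
```

```text
t: 6.6
position: [417.6, 310.2, 252.0]
orientation: [2.366, 2.066, -0.001]
ft_force: [-0.3, -0.3, -0.8]
opening: 9.6
finger_force: 32.6
t 6.6 pos [417.6 310.2 252. ] travel cm [ 0.08 -0.06 12.73] turn [-0.0003  0.0007  0.001 ] F [-0.3 -0.3 -0.8] open 9.6 grip 32.6 j [-1.11  0.06  0.41  1.8  -0.03  1.29 -0.83]
scene [364 157]
top [198 308]
```

View pics/c4.png

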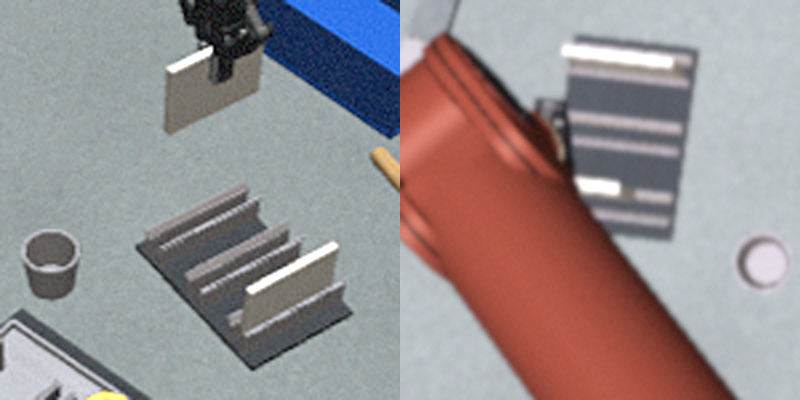

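The left half shows the gate held upright at (215,90) above the rack, and slot 0's rails are at (205,215). The top view agrees on the alignment, so I'll lower it.

```bash
python3 -m pendant '[{"travel":[0.08,-0.06,1],"turn":[0,0,0]},{"travel":[0,0,2],"turn":[0,0,0]},{"travel":[0,0,3],"turn":[0,0,0]},{"travel":[0,0,3],"turn":[0,0,0]},{"travel":[0,0,2.5],"turn":[0,0,0]},{"travel":[0,0,1.5],"turn":[0,0,0]},{"travel":[0,0,0.7],"turn":[0,0,0]},{"travel":[0,0,0],"turn":[0,0,0]}]'
python3 -m pendant '[{"travel":[0,0,0.5],"turn":[0,0,0]},{"travel":[0,0,0.5],"turn":[0,0,0]},{"travel":[0,0,0.5],"turn":[0,0,0]},{"travel":[0,0,0.5],"turn":[0,0,0]},{"travel":[0,0,0],"turn":[0,0,0]}]'
python3 w.py 417 311 77 -0.136
```

```text
t: 7.5
position: [416.4, 311.4, 114.3]
orientation: [2.367, 2.065, -0.003]
ft_force: [-0.8, 0.2, -1.4]
opening: 9.3
finger_force: 32.6
t: 8.0
position: [416.5, 311.6, 94.6]
orientation: [2.367, 2.065, -0.002]
ft_force: [-0.0, -0.4, -0.2]
opening: 9.4
finger_force: 32.6
t 8.0 pos [416.5 311.6  94.6] travel cm [-0.05  0.06  1.76] turn [-0.0006  0.0008  0.0001] F [-0.  -0.4 -0.2] open 9.4 grip 32.6 j [-1.08  0.23  0.4   1.98 -0.11  0.96 -0.77]
```

No contact force, and the gate's foot is between the lips. I'll lower it the rest of the way.

```bash
python3 -m pendant '[{"travel":[0,0.04,0.5],"turn":[0,0,0]},{"travel":[0,0,0.5],"turn":[0,0,0]},{"travel":[0,0,0.4],"turn":[0,0,0]},{"travel":[0,0,0.3],"turn":[0,0,0]},{"travel":[0,0,0],"turn":[0,0,0]},{"travel":[0,0,0],"turn":[0,0,0]}]'
python3 w.py 417 311 75 -0.136
```

```text
t: 8.6
position: [417.3, 311.7, 78.3]
orientation: [2.367, 2.065, -0.0]
ft_force: [0.6, -0.4, -1.2]
opening: 9.4
finger_force: 32.6
t 8.6 pos [417.3 311.7  78.3] travel cm [-0.08 -0.02  0.33] turn [-0.      0.0001 -0.0001] F [ 0.6 -0.4 -1.2] open 9.4 grip 32.6 j [-1.08  0.25  0.4   1.99 -0.12  0.93 -0.76]
```

```bash
python3 -m pendant '[{"travel":[0,0,0.15],"turn":[0,0,0]},{"travel":[0,0,0.15],"turn":[0,0,0]},{"travel":[0,0,0.1],"turn":[0,0,0]},{"travel":[0,0,0],"turn":[0,0,0]}]'
python3 w.py 417 311 75 -0.136
```

```text
t: 9.0
position: [417.4, 311.9, 75.2]
orientation: [-2.367, -2.065, -0.001]
ft_force: [-3.4, -3.0, 10.4]
opening: 9.5
finger_force: 34.3
t 9.0 pos [417.4 311.9  75.2] travel cm [-0.09 -0.03  0.02] turn [-0.0001 -0.0006 -0.0002] F [-3.4 -3.  10.4] open 9.5 grip 34.3 j [-1.08  0.25  0.39  1.99 -0.12  0.92 -0.75]
```

The gate is on the floor at the expected height, with 10 N of contact. I'll release it and rise.

```bash
python3 -m pendant '[{"travel":[0,0,-0.05],"turn":[0,0,0]},{"travel":[0,0,0],"turn":[0,0,0]},{"travel":[0,0,0],"turn":[0,0,0]},{"travel":[0,0,0],"turn":[0,0,0]},{"travel":[0,0,0],"turn":[0,0,0]}]' 3.5
python3 -m pendant '[{"travel":[0,0,-1],"turn":[0,0,0]},{"travel":[0,0,-2],"turn":[0,0,0]},{"travel":[0,0,-4],"turn":[0,0,0]},{"travel":[0,0,-4],"turn":[0,0,0]},{"travel":[0,0,-4],"turn":[0,0,0]},{"travel":[0,0,-2.6],"turn":[0,0,0]},{"travel":[0,0,0],"turn":[0,0,-0.123]},{"travel":[0,0,0],"turn":[0,0,-0.123]},{"travel":[0,0,0],"turn":[0,0,0]}]'
python3 w.py 461 -45.5 252 0.108
```

```text
t: 9.5
position: [417.2, 311.7, 74.7]
orientation: [2.367, 2.065, -0.0]
ft_force: [-0.1, 0.5, -0.8]
opening: 34.9
finger_force: 0.0
t: 10.4
position: [417.3, 311.7, 251.7]
orientation: [-2.094, -2.342, -0.001]
ft_force: [1.0, 0.0, 0.4]
opening: 34.8
finger_force: 0.0
t 10.4 pos [417.3 311.7 251.7] travel cm [-35.98   0.35  -0.05] turn [ 0.0007 -0.0006  0.0038] F [1.  0.  0.4] open 34.8 grip 0.0 j [-1.11  0.06  0.4   1.8  -0.03  1.29 -0.59]
```

```bash
cat > meas.py <<'E'
import sys; from h import *
# tray front edge, bar and ring pose from both views
tag=sys.argv[1]
for n in("scene","top"):
    p,d=optics.snapshot(n); np.savez(f"{n}{tag}.npz",p=p,d=d); X=np.nan_to_num(cloud(n,d)); hsv=cv2.cvtColor(p,cv2.COLOR_BGR2HSV)
    m=(hsv[...,1]>110)&(abs(hsv[...,0].astype(int)-27)<8)&(abs(X[...,2]-88)<25)&(abs(X[...,1]+20)<140)&(X[...,0]>520)&(X[...,0]<820)
    v,u=np.nonzero(m); P=onz(n,np.c_[u,v],98)[:,:2].astype(np.float32); print(n,"rings n",len(u),"mean",P.mean(0).round(1))
    def box(b): return (X[...,0]>b[0])&(X[...,0]<b[1])&(X[...,1]>b[2])&(X[...,1]<b[3])&(X[...,2]>b[4])&(X[...,2]<b[5])
    for nm,b,z in(("bar",(420,490,-120,60,112,142),130),("gate",(370,460,220,400,60,100),88),("spare",(520,610,220,400,60,100),88)):
        mm=box(b); v,u=np.nonzero(mm)
        if len(u)>20: print(" ",nm,len(u),onz(n,np.c_[u,v],z)[:,:2].mean(0).round(1),np.percentile(X[mm],[3,50,97],axis=0).round(0).tolist())
E
python3 meas.py 2
python3 - <<'E'
from h import *
for n in("scene","top"):
    f=np.load(n+"0.npz"); p,d=f["p"],f["d"]; X=np.nan_to_num(cloud(n,d)); hsv=cv2.cvtColor(p,cv2.COLOR_BGR2HSV)
    m=(hsv[...,1]>110)&(abs(hsv[...,0].astype(int)-27)<8)&(abs(X[...,2]-88)<25)&(abs(X[...,1]+20)<140)&(X[...,0]>520)&(X[...,0]<820)
    v,u=np.nonzero(m); P=onz(n,np.c_[u,v],98)[:,:2]; print("before",n,len(u),P.mean(0).round(1))
# blade top, corrected pane offset
q=np.array([[145,80],[250,68]])/(400/35)+[247,163]-.46
print("blade top edge (top)",onz("top",q,130).round(1))
E
```

```text
scene rings n 2414 mean [622.2 -30.5]
  bar 298 [464.5 -48.4] [[453.0, -94.0, 115.0], [464.0, -49.0, 130.0], [473.0, 2.0, 136.0]]
  gate 339 [426.5 303.7] [[410.0, 259.0, 61.0], [421.0, 310.0, 81.0], [430.0, 363.0, 93.0]]
  spare 349 [562.6 284.3] [[547.0, 240.0, 61.0], [558.0, 290.0, 82.0], [568.0, 344.0, 93.0]]
top rings n 1961 mean [619.7 -27.1]
  bar 232 [460.6 -44.8] [[451.0, -92.0, 124.0], [461.0, -44.0, 130.0], [470.0, 1.0, 137.0]]
  gate 126 [414.1 291.9] [[407.0, 259.0, 69.0], [414.0, 292.0, 88.0], [423.0, 325.0, 94.0]]
  spare 221 [553.2 291.1] [[544.0, 240.0, 62.0], [554.0, 292.0, 87.0], [565.0, 344.0, 95.0]]
before scene 2419 [622.2 -30.7]
before top 1977 [619.6 -27. ]
blade top edge (top) [[767.9 144.1 130. ]
 [770.1 120.2 130. ]]
```

The gate stands upright in slot 0, and the spare and the tray haven't moved. Next I'll go over the handle.

```bash
python3 -m pendant '[{"travel":[-2,0,0],"turn":[0,0,0.004]},{"travel":[-4,0.03,0],"turn":[0,0,0]},{"travel":[-4,0.03,0],"turn":[0,0,0]},{"travel":[-4,0.03,0],"turn":[0,0,0]},{"travel":[-4,0.03,0],"turn":[0,0,0]},{"travel":[-4,0.03,0],"turn":[0,0,0]},{"travel":[-4,0,0],"turn":[0,0,0]},{"travel":[-4,0,0],"turn":[0,0,0]},{"travel":[-4,0,0],"turn":[0,0,0]},{"travel":[-2,0,0],"turn":[0,0,0]},{"travel":[0,0,0],"turn":[0,0,0]},{"travel":[0,0,0],"turn":[0,0,0]}]'
python3 w.py 461 -45.5 127 0.108
```

```text
t: 11.7
position: [456.5, -46.4, 250.7]
orientation: [-2.104, -2.333, -0.0]
ft_force: [0.3, 0.6, -0.5]
opening: 34.9
finger_force: 0.0
t 11.7 pos [456.5 -46.4 250.7] travel cm [ 0.03  0.46 12.37] turn [-0.0003 -0.0006 -0.0049] F [ 0.3  0.6 -0.5] open 34.9 grip 0.0 j [-0.81 -0.13  0.76  1.94  0.09  1.3   0.03]
```

```bash
python3 -m pendant '[{"travel":[0,0.45,2],"turn":[0,0,-0.004]},{"travel":[0,0,3],"turn":[0,0,0]},{"travel":[0,0,3],"turn":[0,0,0]},{"travel":[0,0,2],"turn":[0,0,0]},{"travel":[0,0,1.5],"turn":[0,0,0]},{"travel":[0,0,0.8],"turn":[0,0,0]},{"travel":[0,0,0],"turn":[0,0,0]},{"travel":[0,0,0],"turn":[0,0,0]}]'
python3 w.py 461 -45.5 127 0.108
```

```text
t: 12.5
position: [461.6, -45.2, 128.3]
orientation: [2.095, 2.34, 0.0]
ft_force: [0.6, 0.0, -0.7]
opening: 35.3
finger_force: 0.0
t 12.5 pos [461.6 -45.2 128.3] travel cm [-0.03 -0.07  0.13] turn [0.0003 0.     0.0023] F [ 0.6  0.  -0.7] open 35.3 grip 0.0 j [-0.79  0.06  0.83  2.09 -0.05  1.02  0.17]
```

```bash
python3 -m pendant '[{"travel":[0,0,0.1],"turn":[0,0,0]},{"travel":[0,0,0],"turn":[0,0,0]},{"travel":[0,0,0],"turn":[0,0,0]},{"travel":[0,0,0],"turn":[0,0,0]},{"travel":[0,0,0],"turn":[0,0,0]},{"travel":[0,0,0],"turn":[0,0,0]},{"travel":[0,0,0],"turn":[0,0,0]}]' 1.0 60
python3 w.py 461 -45.5 127 0.108
python3 - <<'E'
from h import *
p,d=optics.snapshot("scene")
cv2.imwrite("pics/c5.png",cv2.convertScaleAbs(cv2.resize(p[130:310,230:440],None,fx=3.3,fy=3.3,interpolation=cv2.INTER_CUBIC),alpha=1.6))
E
```

```text
t: 13.2
position: [461.9, -45.4, 127.5]
orientation: [2.096, 2.34, 0.002]
ft_force: [-1.6, 1.6, 6.4]
opening: 12.9
finger_force: 59.4
t 13.2 pos [461.9 -45.4 127.5] travel cm [-0.   -0.09  0.05] turn [ 0.0011 -0.0005  0.0021] F [-1.6  1.6  6.4] open 12.9 grip 59.4 j [-0.79  0.06  0.83  2.09 -0.05  1.01  0.18]
```

View pics/c5.png

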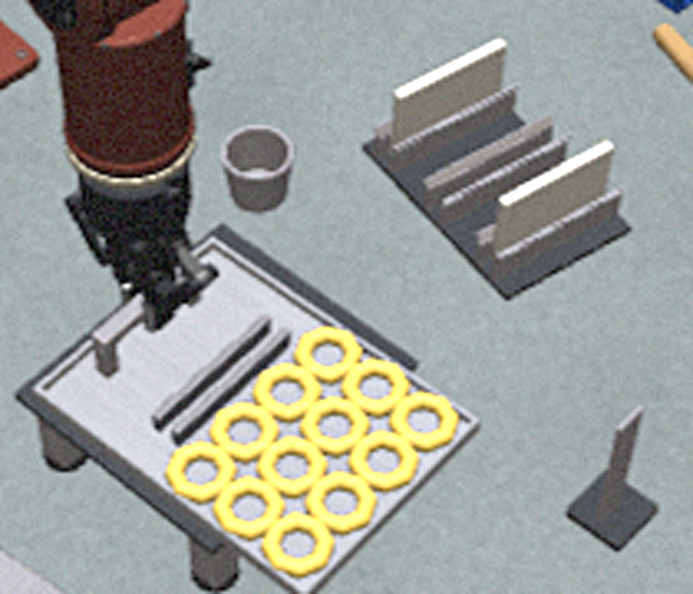

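The gate is upright in slot 0 at (450,90), the gripper holds the handle bar at (160,290), and the tray front's left corner is at (475,425). I'll start the slide.

```bash
python3 -m pendant '[{"travel":[0,0.2,0],"turn":[0,0,0]},{"travel":[0,0.4,0],"turn":[0,0,0]},{"travel":[0,0.5,0],"turn":[0,0,0]},{"travel":[0,0.5,0],"turn":[0,0,0]},{"travel":[0,0.5,0],"turn":[0,0,0]},{"travel":[0,0.5,0],"turn":[0,0,0]},{"travel":[0,0.4,0],"turn":[0,0,0]},{"travel":[0,0,0],"turn":[0,0,0]}]'
python3 w.py 551 -36 127 0.108
```

```text
t: 14.05
position: [490.6, -42.7, 127.5]
orientation: [-2.096, -2.338, 0.002]
ft_force: [-9.2, -0.9, 15.2]
opening: 13.2
finger_force: 60.6
t 14.05 pos [490.6 -42.7 127.5] travel cm [0.01 6.08 0.04] turn [-0.0023 -0.0006  0.0013] F [-9.2 -0.9 15.2] open 13.2 grip 60.6 j [-0.76  0.15  0.83  2.02 -0.13  1.02  0.24]
```

```bash
python3 -m pendant '[{"travel":[0,0.3,0],"turn":[0,0,0]},{"travel":[0,0.5,0],"turn":[0,0,0]},{"travel":[0,0.5,0],"turn":[0,0,0]},{"travel":[0,0.5,0],"turn":[0,0,0]},{"travel":[0,0.5,0],"turn":[0,0,0]},{"travel":[0,0.5,0],"turn":[0,0,0]},{"travel":[0,0.5,0],"turn":[0,0,0]},{"travel":[0,0.5,0],"turn":[0,0,0]},{"travel":[0,0.5,0],"turn":[0,0,0]},{"travel":[0,0.5,0],"turn":[0,0,0]},{"travel":[0,0.4,0],"turn":[0,0,0]},{"travel":[0,0,0],"turn":[0,0,0]}]'
python3 w.py 551 -36 127 0.108; python3 meas.py 3
python3 - <<'E'
from h import *
t=np.load("top3.npz")["p"]; s=np.load("scene3.npz")["p"]
a=cv2.resize(t[160:210,250:375],(800,320),interpolation=cv2.INTER_CUBIC)
b=cv2.resize(s[235:305,330:440],(440,280),interpolation=cv2.INTER_CUBIC)
c=np.zeros((600,800,3),np.uint8); c[:320]=a; c[320:,:440]=b
cv2.imwrite("pics/c6.png",cv2.convertScaleAbs(c,alpha=1.6))
E
```

```text
t: 15.25
position: [542.5, -37.1, 127.5]
orientation: [-2.096, -2.339, 0.001]
ft_force: [-6.9, -1.1, 11.7]
opening: 12.6
finger_force: 60.1
t 15.25 pos [542.5 -37.1 127.5] travel cm [0.02 0.86 0.05] turn [-0.0015 -0.0003  0.0013] F [-6.9 -1.1 11.7] open 12.6 grip 60.1 j [-0.7   0.28  0.8   1.91 -0.23  1.05  0.31]
scene rings n 2544 mean [703.1 -22.9]
  gate 343 [426.5 302.9] [[410.0, 259.0, 61.0], [421.0, 309.0, 81.0], [429.0, 363.0, 94.0]]
  spare 347 [562.5 284.6] [[547.0, 240.0, 61.0], [558.0, 290.0, 82.0], [567.0, 343.0, 93.0]]
top rings n 1366 mean [716.1 -10.4]
  gate 195 [416.7 311.3] [[407.0, 260.0, 65.0], [417.0, 312.0, 88.0], [426.0, 364.0, 95.0]]
  spare 223 [553.2 290.8] [[545.0, 240.0, 62.0], [554.0, 291.0, 86.0], [565.0, 344.0, 93.0]]
```

View pics/c6.png

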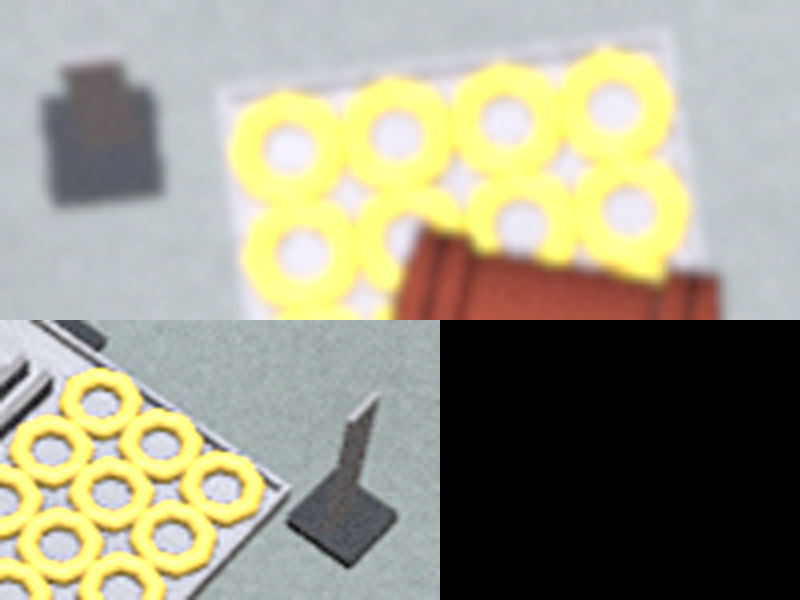

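In the top half the tray's front corners are at (220,83) and (668,33), and the blade's top edge runs (62,70)–(122,62). In the scene half the front-left corner is at (290,490) and the blade top runs (347,422)–(378,393). Averaged edge profiles will give the remaining gap to sub-pixel accuracy.

```bash
cat > gap.py <<'E'
import sys; from h import *
tag=sys.argv[1]; x0=float(sys.argv[2]) # expected front-edge s along tray axis
yaw=0.106; e=np.array([np.cos(yaw),np.sin(yaw)]); f=np.array([-e[1],e[0]])
def prof(n,g,s,ys,z):
    S,Y=np.meshgrid(s,ys); W=np.c_[S.ravel()[:,None]*e+Y.ravel()[:,None]*f,np.full(S.size,z)]
    q=proj(n,W).astype(np.float32); v=cv2.remap(g,q[:,0].reshape(S.shape),q[:,1].reshape(S.shape),cv2.INTER_CUBIC)
    return v.mean(0)
for n in("scene","top"):
    g=cv2.cvtColor(np.load(f"{n}{tag}.npz")["p"],cv2.COLOR_BGR2GRAY).astype(np.float32)
    for nm,z,ys,c in(("rim",94,np.arange(-180,-10,1.),x0),("rimL",94,np.arange(-60,-10,1.),x0),("rimR",94,np.arange(-180,-130,1.),x0),("blade",130,np.arange(41,59,1.),float(sys.argv[3]))):
        s=np.arange(c-16,c+16.1,2); print(n,nm,"s:",dict(zip(s.round().astype(int).tolist(),prof(n,g,s,ys,z).round().astype(int).tolist())))
print("blade s,y:",np.array([769,132])@e,np.array([769,132])@f)
E
python3 gap.py 3 769 778
```

```text
scene rim s: {753: 156, 755: 154, 757: 145, 759: 132, 761: 123, 763: 121, 765: 130, 767: 137, 769: 108, 771: 57, 773: 71, 775: 106, 777: 112, 779: 108, 781: 107, 783: 105, 785: 105}
scene rimL s: {753: 156, 755: 153, 757: 145, 759: 130, 761: 124, 763: 127, 765: 132, 767: 136, 769: 104, 771: 56, 773: 74, 775: 109, 777: 114, 779: 106, 781: 100, 783: 96, 785: 95}
scene rimR s: {753: 151, 755: 150, 757: 140, 759: 129, 761: 123, 763: 123, 765: 131, 767: 137, 769: 111, 771: 59, 773: 66, 775: 104, 777: 111, 779: 108, 781: 109, 783: 109, 785: 109}
scene blade s: {762: 105, 764: 105, 766: 104, 768: 104, 770: 105, 772: 104, 774: 102, 776: 118, 778: 127, 780: 95, 782: 55, 784: 54, 786: 70, 788: 85, 790: 98, 792: 107, 794: 107}
top rim s: {753: 158, 755: 162, 757: 165, 759: 165, 761: 161, 763: 151, 765: 139, 767: 132, 769: 131, 771: 132, 773: 130, 775: 126, 777: 124, 779: 123, 781: 123, 783: 123, 785: 123}
top rimL s: {753: 159, 755: 163, 757: 166, 759: 165, 761: 160, 763: 149, 765: 137, 767: 131, 769: 131, 771: 132, 773: 130, 775: 127, 777: 125, 779: 124, 781: 124, 783: 124, 785: 123}
top rimR s: {753: 159, 755: 162, 757: 165, 759: 164, 761: 159, 763: 150, 765: 139, 767: 131, 769: 131, 771: 132, 773: 130, 775: 127, 777: 124, 779: 123, 781: 123, 783: 123, 785: 124}
top blade s: {762: 62, 764: 62, 766: 62, 768: 62, 770: 62, 772: 62, 774: 69, 776: 84, 778: 103, 780: 119, 782: 126, 784: 126, 786: 125, 788: 123, 790: 122, 792: 122, 794: 122}
blade s,y: 778.6496140363834 49.89768091796795
```

```bash
cat > p2.py <<'E'
import sys; sys.argv=["gap.py","3","769","778"]
import io,contextlib
with contextlib.redirect_stdout(io.StringIO()): exec(open("gap.py").read())
for n in("scene","top"):
    g=cv2.cvtColor(np.load(f"{n}0.npz")["p"],cv2.COLOR_BGR2GRAY).astype(np.float32)
    for nm,c,z in(("rear",429,94),("front",689,94)):
        for yr in((-170,-100),(-60,0)) if n=="top" else ((-150,-30),):
            s=np.arange(c-14,c+14.1,2); print(n,nm,yr,dict(zip(s.round().astype(int).tolist(),prof(n,g,s,np.arange(*yr,1.),z).round().astype(int).tolist())))
    # bar top
    s=np.arange(438,470,2.); print(n,"bar",dict(zip(s.astype(int).tolist(),prof(n,g,s,np.arange(-125,-65,1.),130).round().astype(int).tolist())))
E
python3 p2.py
```

```text
scene rear (-150, -30) {415: 102, 417: 104, 419: 105, 421: 91, 423: 78, 425: 93, 427: 114, 429: 120, 431: 113, 433: 108, 435: 112, 437: 105, 439: 73, 441: 52, 443: 69}
scene front (-150, -30) {675: 129, 677: 118, 679: 113, 681: 114, 683: 124, 685: 131, 687: 108, 689: 59, 691: 51, 693: 85, 695: 104, 697: 103, 699: 101, 701: 100, 703: 101}
scene bar {438: 102, 440: 105, 442: 99, 444: 83, 446: 93, 448: 115, 450: 120, 452: 119, 454: 119, 456: 124, 458: 114, 460: 73, 462: 41, 464: 64, 466: 107, 468: 119}
top rear (-170, -100) {415: 78, 417: 65, 419: 59, 421: 57, 423: 57, 425: 61, 427: 76, 429: 99, 431: 121, 433: 133, 435: 139, 437: 140, 439: 141, 441: 141, 443: 140}
top rear (-60, 0) {415: 87, 417: 71, 419: 61, 421: 57, 423: 57, 425: 65, 427: 84, 429: 108, 431: 126, 433: 136, 435: 140, 437: 140, 439: 140, 441: 140, 443: 140}
top front (-170, -100) {675: 158, 677: 159, 679: 156, 681: 147, 683: 136, 685: 127, 687: 125, 689: 125, 691: 122, 693: 118, 695: 116, 697: 115, 699: 115, 701: 116, 703: 116}
top front (-60, 0) {675: 157, 677: 155, 679: 150, 681: 140, 683: 129, 685: 125, 687: 125, 689: 125, 691: 122, 693: 119, 695: 117, 697: 117, 699: 118, 701: 118, 703: 118}
top bar {438: 141, 440: 141, 442: 139, 444: 134, 446: 128, 448: 127, 450: 129, 452: 131, 454: 132, 456: 132, 458: 132, 460: 133, 462: 135, 464: 138, 466: 140, 468: 141}
```

The two views look from opposite sides with nearly equal slopes, so a rim height error cancels in their mean. The scene view gives a gap of 8.6 mm and the top view 4.5 mm, so about 6.6 mm remains.

```bash
python3 -m pendant '[{"travel":[0,0.2,0],"turn":[0,0,0]},{"travel":[0,0.3,0],"turn":[0,0,0]},{"travel":[0,0.15,0],"turn":[0,0,0]},{"travel":[0,0,0],"turn":[0,0,0]},{"travel":[0,0,0],"turn":[0,0,0]},{"travel":[0,0,0],"turn":[0,0,0]}]'
python3 w.py 551 -36 127 0.108; python3 meas.py 4 >/dev/null; python3 gap.py 4 776 778 | grep -v rim[LR]
python3 - <<'E'
from h import *
# rim height from depth at t0: strips just inside the front edge, and floor for reference
yaw=.106;e=np.array([np.cos(yaw),np.sin(yaw)]);f=np.array([-e[1],e[0]])
for n,tag,c in(("scene","0",(683,687)),("top","0",(686,690)),("scene","4",(772,775.5)),("top","4",(775,779))):
    X=np.nan_to_num(cloud(n,np.load(n+tag+".npz")["d"])); v,u=np.indices((480,640)); P=onz(n,np.c_[u.ravel(),v.ravel()],94)[:,:2]; s=(P@e).reshape(480,640); y=(P@f).reshape(480,640)
    m=(s>c[0])&(s<c[1])&(y>-185)&(y<-15); z=X[...,2][m]; fl=(s>470)&(s<505)&(y>-130)&(y<-60)
    print(n,tag,"rim z",m.sum(),np.median(z).round(1),np.percentile(z,[20,80]).round(1),"floor z",np.median(X[...,2][fl]).round(1))
E
```

```text
t: 15.95
position: [548.4, -36.5, 127.5]
orientation: [-2.096, -2.338, 0.002]
ft_force: [-9.7, -1.5, 13.7]
opening: 12.8
finger_force: 60.3
t 15.95 pos [548.4 -36.5 127.5] travel cm [0.02 0.26 0.05] turn [-0.0019 -0.0005  0.0011] F [-9.7 -1.5 13.7] open 12.8 grip 60.3 j [-0.7   0.3   0.8   1.89 -0.24  1.06  0.31]
scene rim s: {760: 156, 762: 151, 764: 139, 766: 126, 768: 121, 770: 125, 772: 136, 774: 128, 776: 79, 778: 56, 780: 91, 782: 109, 784: 106, 786: 105, 788: 106, 790: 106, 792: 106}
scene blade s: {762: 106, 764: 105, 766: 104, 768: 104, 770: 105, 772: 101, 774: 102, 776: 117, 778: 129, 780: 95, 782: 52, 784: 55, 786: 71, 788: 84, 790: 98, 792: 106, 794: 107}
top rim s: {760: 160, 762: 164, 764: 166, 766: 164, 768: 157, 770: 145, 772: 134, 774: 131, 776: 132, 778: 131, 780: 128, 782: 125, 784: 124, 786: 123, 788: 123, 790: 123, 792: 123}
top blade s: {762: 62, 764: 62, 766: 63, 768: 62, 770: 62, 772: 62, 774: 69, 776: 84, 778: 104, 780: 119, 782: 126, 784: 127, 786: 125, 788: 124, 790: 123, 792: 122, 794: 122}
blade s,y: 778.6496140363834 49.89768091796795
scene 0 rim z 119 94.2 [90.6 96.9] floor z 148.1
top 0 rim z 93 93.0 [ 5.  97.5] floor z 86.3
scene 4 rim z 107 96.0 [94.  97.7] floor z 82.7
top 4 rim z 89 87.9 [-0.  94.8] floor z 586.7
```

Depth puts the rim at about 94 mm, as specified. The depth jump at the edges doesn't rely on contrast, so I'll use it to settle the gap.

Run:
```python
from h import *
yaw=.106;e=np.array([np.cos(yaw),np.sin(yaw)]);f=np.array([-e[1],e[0]])
v,u=np.indices((480,640)); uv=np.c_[u.ravel(),v.ravel()]
for n in("top","scene"):
    d=np.load(n+"4.npz")["d"]; X=np.nan_to_num(cloud(n,d)); ok=d>0
    for nm,z,yr,c,zt in(("front top",94,(-185,-15),776,50),("front bottom",80,(-185,-15),776,40),("blade top",130,(42,58),780,65)):
        P=onz(n,uv,z)[:,:2]; s=(P@e).reshape(480,640); y=(P@f).reshape(480,640)
        m=ok&(y>yr[0])&(y<yr[1])&(abs(s-c)<14); hi=X[...,2][m]>zt; sm=s[m]
        b=np.arange(c-14,c+14,2); i=np.digitize(sm,b)
        print(n,nm,[(int(b[k-1]),round(float(hi[i==k].mean()),2)) for k in range(1,len(b)+1) if (i==k).any()])
    # front-face points in scene / blade faces by depth
    S=X[...,:2]@e; Y=X[...,:2]@f
    m=ok&(Y>-180)&(Y<-20)&(abs(S-776)<14)&(X[...,2]>80)&(X[...,2]<91); print(n,"front face S",m.sum(),np.percentile(S[m],[10,50,90,97]).round(1))
    m=ok&(Y>40)&(Y<60)&(X[...,2]>60)&(X[...,2]<125)&(abs(S-778)<14); print(n,"blade S",np.median(S[m]).round(1), "Y",np.percentile(Y[m],[3,97]).round(1))
```

```text
top front top [(762, 1.0), (764, 1.0), (766, 1.0), (768, 1.0), (770, 1.0), (772, 1.0), (774, 1.0), (776, 0.51), (778, 0.0), (780, 0.0), (782, 0.0), (784, 0.0), (786, 0.0), (788, 0.0)]
top front bottom [(762, 1.0), (764, 1.0), (766, 1.0), (768, 1.0), (770, 1.0), (772, 1.0), (774, 1.0), (776, 1.0), (778, 1.0), (780, 0.78), (782, 0.0), (784, 0.0), (786, 0.0), (788, 0.0)]
top blade top [(766, 1.0), (768, 1.0), (770, 1.0), (772, 1.0), (774, 1.0), (776, 1.0), (778, 1.0), (780, 1.0), (782, 0.0), (784, 0.0), (786, 0.0), (788, 0.0), (790, 0.0), (792, 0.0)]
top front face S 93 [765.8 771.6 775.1 777.6]
top blade S 777.8 Y [40.3 58.8]
scene front top [(762, 1.0), (764, 1.0), (766, 1.0), (768, 1.0), (770, 1.0), (772, 1.0), (774, 1.0), (776, 1.0), (778, 0.95), (780, 0.02), (782, 0.0), (784, 0.0), (786, 0.0), (788, 0.0)]
scene front bottom [(762, 1.0), (764, 1.0), (766, 1.0), (768, 1.0), (770, 1.0), (772, 1.0), (774, 0.82), (776, 0.0), (778, 0.0), (780, 0.0), (782, 0.0), (784, 0.0), (786, 0.0), (788, 0.0)]
scene blade top [(766, 0.0), (768, 0.0), (770, 0.0), (772, 0.0), (774, 0.0), (776, 1.0), (778, 1.0), (780, 1.0), (782, 1.0), (784, 1.0), (786, 0.6), (788, 0.5), (790, 0.2), (792, 0.0)]
scene front face S 164 [764.4 769.  776.7 777.1]
scene blade S 781.1 Y [40.4 58.4]
```

Both views now agree that the front is about 2.6 mm short of the blade's middle.

```bash
python3 -m pendant '[{"travel":[0,0.15,0],"turn":[0,0,0]},{"travel":[0,0.12,0],"turn":[0,0,0]},{"travel":[0,0,0],"turn":[0,0,0]},{"travel":[0,0,0],"turn":[0,0,0]},{"travel":[0,0,0],"turn":[0,0,0]},{"travel":[0,0,0],"turn":[0,0,0]}]'
python3 w.py 551 -36 127 0.108; python3 meas.py 5; python3 gap.py 5 778 778 | grep scene
python3 - <<'E'
from h import *
yaw=.106;e=np.array([np.cos(yaw),np.sin(yaw)]);f=np.array([-e[1],e[0]])
v,u=np.indices((480,640)); uv=np.c_[u.ravel(),v.ravel()]
for n,z in(("top",94),("scene",80)):
  for yr in((-185,-15),(-185,-120),(-80,-15)):
    d=np.load(n+"5.npz")["d"]; X=np.nan_to_num(cloud(n,d)); P=onz(n,uv,z)[:,:2]; s=(P@e).reshape(480,640); y=(P@f).reshape(480,640)
    m=(d>0)&(y>yr[0])&(y<yr[1])&(abs(s-778)<14); hi=X[...,2][m]>45; print(n,yr,"front edge",round(764+28*hi.mean(),1))
p=np.load("scene5.npz")["p"]; cv2.imwrite("pics/c7.png",cv2.convertScaleAbs(cv2.resize(p[130:330,230:440],None,fx=2.9,fy=2.9,interpolation=cv2.INTER_CUBIC),alpha=1.6))
E
```

```text
t: 16.65
position: [551.0, -36.2, 127.5]
orientation: [-2.096, -2.338, 0.002]
ft_force: [-9.8, -0.6, 14.4]
opening: 12.7
finger_force: 60.4
t 16.65 pos [551.  -36.2 127.5] travel cm [0.02 0.   0.05] turn [-0.0021 -0.0006  0.0011] F [-9.8 -0.6 14.4] open 12.7 grip 60.4 j [-0.69  0.3   0.8   1.88 -0.25  1.06  0.32]
scene rings n 2550 mean [711.5 -21.5]
  gate 337 [426.3 303.3] [[409.0, 260.0, 62.0], [420.0, 308.0, 81.0], [429.0, 363.0, 93.0]]
  spare 350 [562.4 283.3] [[548.0, 239.0, 61.0], [558.0, 287.0, 82.0], [567.0, 345.0, 93.0]]
top rings n 1320 mean [725.4  -8.8]
  gate 194 [416.8 310.7] [[407.0, 260.0, 67.0], [417.0, 311.0, 88.0], [427.0, 364.0, 95.0]]
  spare 221 [553.2 290.9] [[544.0, 240.0, 64.0], [554.0, 291.0, 87.0], [564.0, 344.0, 95.0]]
scene rim s: {762: 156, 764: 153, 766: 142, 768: 130, 770: 123, 772: 123, 774: 134, 776: 136, 778: 96, 780: 55, 782: 79, 784: 107, 786: 107, 788: 106, 790: 106, 792: 106, 794: 106}
scene rimL s: {762: 156, 764: 151, 766: 140, 768: 130, 770: 125, 772: 124, 774: 134, 776: 134, 778: 94, 780: 56, 782: 78, 784: 97, 786: 96, 788: 96, 790: 97, 792: 97, 794: 98}
scene rimR s: {762: 153, 764: 149, 766: 137, 768: 127, 770: 125, 772: 126, 774: 133, 776: 137, 778: 100, 780: 55, 782: 78, 784: 110, 786: 112, 788: 110, 790: 109, 792: 109, 794: 109}
scene blade s: {762: 105, 764: 104, 766: 105, 768: 105, 770: 105, 772: 103, 774: 102, 776: 117, 778: 127, 780: 95, 782: 55, 784: 55, 786: 70, 788: 85, 790: 99, 792: 105, 794: 108}
top (-185, -15) front edge 779.6
top (-185, -120) front edge 779.9
top (-80, -15) front edge 779.4
scene (-185, -15) front edge 778.2
scene (-185, -120) front edge 778.3
scene (-80, -15) front edge 777.9
```

View pics/c7.png

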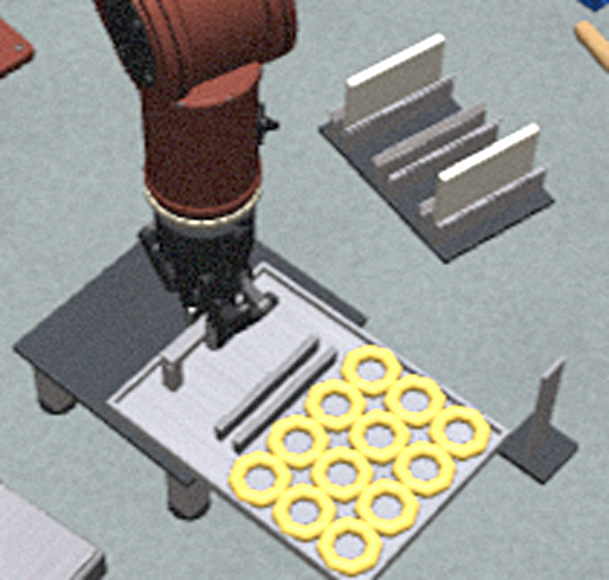

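The tray is flat on the stand and held by its handle. Its front edge is level with the blade: 778.1 against 778.1 mm in the scene view, and 779.6 against 779.4 mm in the top view. The gate stands in slot 0 at (395,80), so I'm handing in.

```bash
python3 -c "
from station import close_job
print(close_job())"
```

```text
the job is handed in; nothing more can be done
None
```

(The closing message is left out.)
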